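# Hold a spool display riser square in the counter jig

## Robot

A 7-joint arm with a two-finger parallel gripper is mounted at the origin on the work surface. World frame = base frame: x ahead of the robot, y to its left, z up, the work surface at z = 0. Lengths are in m, angles in rad, forces in N, time in s.
With the tool pointing down it reaches from about 0.4 to 0.9 m from the base axis. Payload 5.5 kg.
Tool frame: the origin (TCP) lies at the very end of the fingers, on their centre line; the grasp point (between the pads) lies 19 mm behind it; y points along the fingers, z is the direction in which the jaws open and shut, and the axes are right-handed (so a half turn about y gives the same grasp; the last joint's range is limited). The gripper opens to 92 mm and grips with 3 to 60 N. Pads are 19 mm wide; open, the fingers measure 130 mm over their backs; the gripper's body (75 mm by 190 mm) begins 47 mm behind the grasp point.
Start: joints at [1.5, 0.501, -0.427, 1.55, 0.221, 1.138, -0.21], TCP at [0.213, -0.614, 0.227] pointing down, gripper open.
Joint ranges: [-2.88, 2.88], [-0.31, 2.03], [-1.54, 1.56], [0.2, 2.42], [-1.41, 4.55], [0.19, 2.02], [-2.57, 2.57]. Speed limits (rad/s): [2.57, 2.57, 3.14, 3.14, 3.14, 3.14, 3.14].

## Interface

Orientations are given as a 3x3 rotation matrix whose columns are the frame's x, y, z axes.
In Python, from plant import readout, optics, workorder gives the robot as it stands.
- The arm moves only by the tool jog_arm, never from a script. Its argument "rows" is a list of rows, each an object of numbers: "dx", "dy", "dz": the shift along the tool's x, y, z in m; "wx", "wy", "wz": the turn, a rotation vector about the tool's x, y, z in degrees; "hand": the finger opening in m, from 0 to 0.0918. A call has 1 to 12 rows; each row shifts and turns the commanded pose from where the row before left it, along the tool's axes as they then stand; what a row does not reach is not made up. A row lasts 1/10 s, in which the tool goes at most 50 mm and 8.59 degrees, less where a joint would pass 70% of its speed; a pose out of reach is approached as far as the arm can. A call with a gripper value outside its range is refused whole. The fingers move at their own pace and stop on an object; the grip force is fixed at half the most. Time passes only in rows, so rows that do not move let the fingers close. It gives the time, the measured TCP pose, the force and the opening at its end, in the units of the state.
- readout.sense(): the state, without advancing time (a new reading comes with each control period).
- optics.grab_frame(name): name is "side" or "top" or "wrist"; returns the picture (384x512x3 uint8, red, green, blue); there is no depth.
- optics.camera_model(name): a dict with "fx", "fy", "cx", "cy" (pixels), "R" (3x3) and "t" (3): a world point X has camera coordinates R X + t. Camera axes: x right, y down, z forward; pixel columns grow to the right and rows downward; lengths in m; the calibration is good to about 2 mm. A picture is of the moment at which its call begins: read the wrist's pose just before it. camera_model takes no time and is no camera call; for the wrist camera it gives the pose at the moment of the call.
- workorder.close_job(): hands the job in, once; it reports no verdict.
The state is a dict: "t": time; "joints": joint angles; "dq": joint speeds; "effort": joint torques, N m; "eef_pos": TCP position; "tool_rot": TCP orientation; "wrist_force": force on the tool from outside, world axes, zero at the start; "moment": the same for the moment, N m; "gripper_width": finger opening in m.
Only numpy, scipy, OpenCV 4.12 (cv2) and the standard library are available. Lean on these libraries where they do the work, as an engineer would, in place of code of your own. Each camera call takes 0.05 s, during which the arm holds its last target.

## Task

The shopkeeper wants to pin a nameplate on the stepped wooden display riser. Lift the riser onto the bed of the squaring jig, flat on its underside, its tall back flush against the fence and its right-hand end up against the stop block, and press it firmly against the fence and down on the bed at the same time with one diagonal push (the low step gives a corner to push into). Finish while still holding that push; leave the spool, jar and ledger where they are.

Things in the scene. Friction and masses are not known exactly. Their poses are not given: they have to be found in the camera images.
- bed: plywood base board of the squaring jig, fixed to the counter, 180 (x) x 300 (y) x 12 mm thick. Origin: centre of its underside, on the counter. Its +x points (roughly away from the robot) to the fence; yaw up to 0.25 rad. The face of the fence that looks to -x lies at x = +68 mm in this frame
- fence: straight wooden fence along the far (+x) side of the bed, fixed, 22 (x) x 300 (y) x 45 mm tall above the bed. Origin: centre of its underside, on the bed's top; axes parallel to the bed's
- stop: wooden stop block standing on the bed against the fence, fixed, near the bed's right-hand (-y) end, 80 (x) x 30 (y) x 35 mm tall. Origin: centre of its underside, on the bed's top; axes parallel to the bed's. Its +y face (15 mm from the origin) is the one that the riser's right-hand end goes against
- riser: loose wooden two-step display riser (L section), 0.17 to 0.35 kg, 130 mm long (y), lying on the counter to the left of the jig, yaw up to 0.5 rad. Tall back part: 30 mm thick (x from -15 to +15 mm) and 60 mm tall; in front of it (-x) a low step: x from -60 to -15 mm, 22 mm tall. Origin: underside, below the middle of the tall part. +x points out of the tall back face
- riser_grip (a point): middle of the riser's tall part (in x and y), 41 mm above the riser's underside: a good place to grip across the 30 mm thickness; axes as the riser's
- riser_back (a point): middle of the lower edge of the riser's tall back face (the face for the fence), 15 mm in +x from the riser's origin
- riser_end (a point): on the riser's right-hand (-y) end face (the end for the stop block), at its lower edge, 65 mm in -y from the riser's origin
- spool: bystander: spool of trimming standing on the counter, 80 mm across, 55 mm tall. Origin: centre of its underside
- jar: bystander: small jar with a steel lid, 60 mm across, 75 mm tall. Origin: centre of its underside
- ledger: bystander: closed account book lying flat, 110 (x) x 170 (y) x 28 mm. Origin: centre of its underside
There are look-alikes about, which are no part of the job. What is meant by the riser is not blue or green, and is the smaller of those in its own colour.

How it is judged:
At the end, for the whole second after the job is handed in: While still pushed: riser presses the fence with over 3 N and the bed with over 7 N (weight included); back within 3 mm of the fence, right-hand end within 4 mm of the stop block, underside within 3 mm of the bed, square to the fence and flat within 2 degrees, at rest (contact force between riser and fence above 3 N and contact force between riser and bed above 7 N and x of riser_back in the frame of bed between 0.065 and 0.071 m and z of riser_back in the frame of bed below 0.015 m and y of riser_end in the frame of stop between 0.012 and 0.019 m and angle between the x axis of riser and the x axis of bed, either way round below 0.035 rad and angle between riser's own z axis and vertical below 0.035 rad and linear speed of riser below 0.01 m/s); the arm keeps its last pose, push and grip.
It fails at once if the spool was disturbed (distance of spool from where it was at the start of the episode above 0.02 m).
It fails at once if the jar was disturbed (distance of jar from where it was at the start of the episode above 0.02 m).
It fails at once if the ledger was disturbed (distance of ledger from where it was at the start of the episode above 0.02 m).
It also fails if it takes over 51 s, if anything falls off the work surface, if the arm or the gripper's body presses on something with over 40 N, if the wrist force passes 120 N, or if a joint passes its speed limit or range.

## Working session

There is one attempt and no reset: what is moved stays moved. The work goes in short steps, Python scripts to look and compute and a tool call to move; the robot and the scene stay as the last step left them, time stands still between calls to the robot, and variables do not carry over. Pictures are saved under pics/ and viewed, and the job is handed in when it is done.

Besides the shell and the picture viewer there is one more tool, called after "Call:" as name([rows], argument=value, ...), one row to a line, values as JSON. jog_arm: Moves the arm, as the interface text tells. Its arguments: {"type":"object","properties":{"rows":{"type":"array"}},"required":["rows"]}

```bash
mkdir -p pics; ls; python3 - <<'E'
from plant import readout, optics
import cv2, numpy as np
s=readout.sense();print(s)
for n in("side","top","wrist"):
    m=optics.camera_model(n);print(n,m)
    im=optics.grab_frame(n);cv2.imwrite(f"pics/{n}0.png",im[:,:,::-1])
E
```

```text
pics
{'t': 0.0, 'joints': array([ 1.50019165,  0.50185   , -0.42679892,  1.55144908,  0.22077614,
        1.13832333, -0.210298  ]), 'dq': array([ 0.00134923, -0.00047961,  0.00075531,  0.00110128,  0.00020779,
       -0.00034242, -0.00103725]), 'effort': array([-1.33358030e-04, -5.66599202e+01, -5.81663266e+00, -2.79120952e+01,
       -6.87054615e-02,  3.07186134e-02,  2.01829735e-04]), 'eef_pos': array([ 0.21270121, -0.61345927,  0.22567808]), 'tool_rot': array([[-9.44785138e-01, -5.65210796e-04,  3.27689981e-01],
       [-3.27690457e-01,  1.89408457e-03, -9.44783243e-01],
       [-8.66708496e-05, -9.99998046e-01, -1.97471714e-03]]), 'wrist_force': array([ 0.54911571, -0.02436144,  0.67575597]), 'moment': array([0.05979886, 0.02136478, 0.03796513]), 'gripper_width': 0.09168809223408611}
side {'fx': 369.1282858992097, 'fy': 369.1282858992097, 'cx': 258.5614394088904, 'cy': 195.26513084974977, 'R': array([[ 0.98135563, -0.19211913, -0.00560083],
       [-0.14350284, -0.71301293, -0.68630861],
       [ 0.12785955,  0.67431655, -0.72728889]]), 't': array([-0.50883511,  0.16477452,  1.02649047])}
top {'fx': 410.84452829325585, 'fy': 410.84452829325585, 'cx': 255.80615193120704, 'cy': 189.75543296900992, 'R': array([[ 0.00153026, -0.99989832,  0.01417761],
       [-0.99368775, -0.00311077, -0.11213824],
       [ 0.11217094, -0.01391652, -0.99359147]]), 't': array([0.06246408, 0.51340793, 1.40295984])}
wrist {'fx': 279.35191226891004, 'fy': 279.35191226891004, 'cx': 256.7041946028665, 'cy': 184.68536624852328, 'R': array([[ 0.32796986, -0.94468418, -0.00275249],
       [-0.91271929, -0.31762136,  0.25702173],
       [-0.24367861, -0.08178313, -0.9664017 ]]), 't': array([-0.64909423, -0.03207914,  0.39014031])}
```

View pics/top0.png

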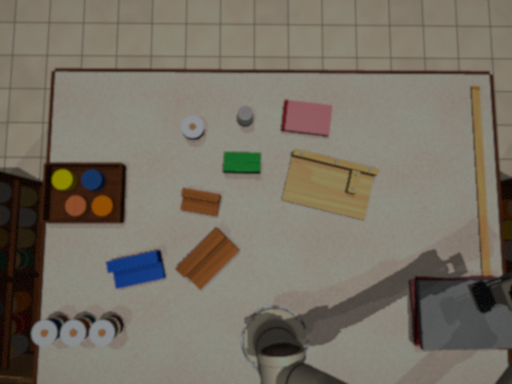

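View pics/side0.png

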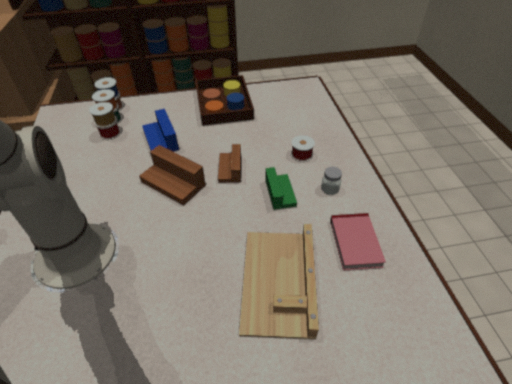

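```bash
cat > h.py <<'E'
import numpy as np, cv2
from plant import readout, optics
def ray(m,uv,z):
    R=np.array(m["R"]);t=np.array(m["t"]);c=-R.T@t
    d=R.T@np.array([(uv[0]-m["cx"])/m["fx"],(uv[1]-m["cy"])/m["fy"],1.])
    return c+d*(z-c[2])/d[2]
def proj(m,X):
    p=np.array(m["R"])@np.array(X)+m["t"];return np.array([m["fx"]*p[0]/p[2]+m["cx"],m["fy"]*p[1]/p[2]+m["cy"]])
def snap(n,name):
    s=readout.sense();m=optics.camera_model(n);im=optics.grab_frame(n)[:,:,::-1].copy();cv2.imwrite(f"pics/{name}.png",im);
    import pickle;pickle.dump((m,s),open(f"pics/{name}.pkl","wb"));return m,im,s
E
python3 - <<'E'
from h import *
im=cv2.imread("pics/top0.png");a=cv2.resize(im[140:310,80:270],None,fx=4,fy=4,interpolation=cv2.INTER_CUBIC)[:600]
cv2.imwrite("pics/crop1.png",a)
b=cv2.resize(im[90:225,270:390],None,fx=4,fy=4,interpolation=cv2.INTER_CUBIC);cv2.imwrite("pics/crop2.png",b)
m=optics.camera_model("top")
for n,uv,z in [("riser",(201,202),.03),("bigbrown",(208,257),.03),("bed",(330,185),.02),("spool",(193,127),.055),("jar",(245,116),.075),("ledger",(306,118),.028),("green",(242,162),.03)]:
    print(n,ray(m,uv,z).round(3))
E
```

```text
riser [0.47  0.253 0.03 ]
bigbrown [0.282 0.226 0.03 ]
bed [ 0.532 -0.197  0.02 ]
spool [0.729 0.282 0.055]
jar [0.763 0.102 0.075]
ledger [ 0.771 -0.115  0.028]
green [0.611 0.112 0.03 ]
```

View pics/crop1.png

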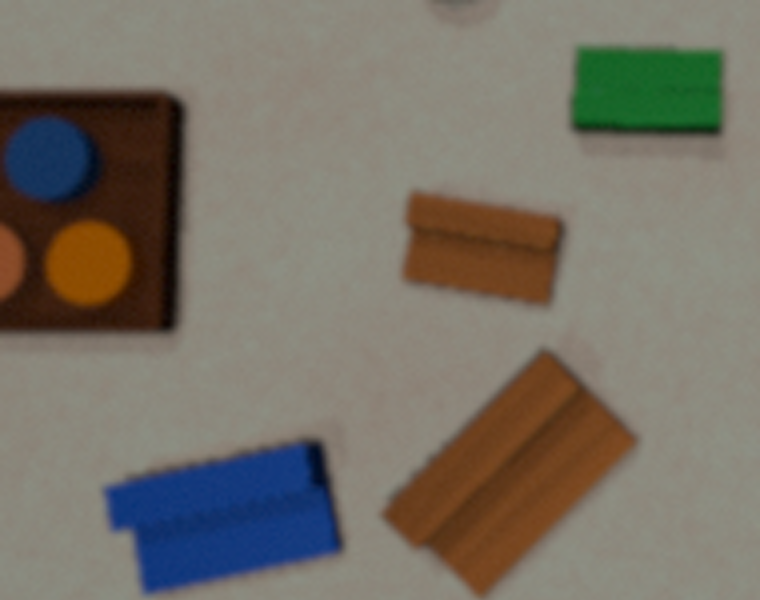

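View pics/crop2.png

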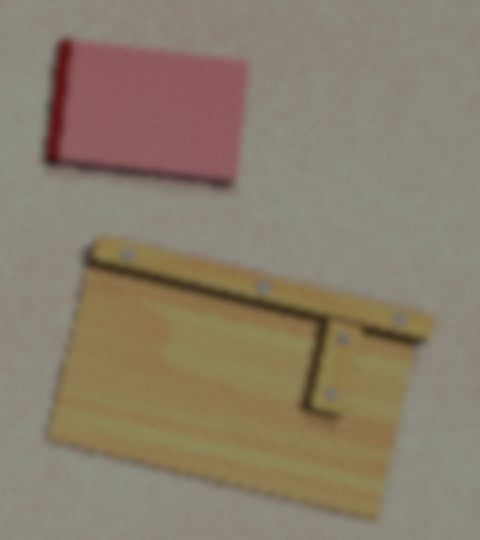

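Candidates in the top view: small brown (201,202), larger brown (208,257), blue (136,268), green (242,162). The riser is the small brown one at (201,202). It isn't blue or green, it's the smaller of the two browns, and the crop confirms an L section with its tall part on the far side.

```bash
cat > mv.py <<'E'
# work out tool-frame shift & turn from current pose to goal pose (pointing down, tool z at angle a in world xy)
import sys;from h import *
from scipy.spatial.transform import Rotation as Rn
def goalR(a):
    z=np.array([np.cos(a),np.sin(a),0]);y=np.array([0,0,-1.]);return np.stack([np.cross(y,z),y,z],1)
def delta(p,a):
    s=readout.sense();R=s["tool_rot"];print("t",s["t"],"pos",s["eef_pos"].round(4),"w",s["gripper_width"])
    print("shift tool",(R.T@(np.array(p)-s["eef_pos"])).round(4),"turn deg",np.degrees(Rn.from_matrix(R.T@goalR(a)).as_rotvec()).round(2))
if __name__=="__main__": delta([float(v) for v in sys.argv[1:4]],float(sys.argv[4]))
E
python3 - <<'E'
from h import *
m=optics.camera_model("wrist");s=readout.sense();R=np.array(m["R"]);c=-R.T@m["t"]
print("cam in tool",s["tool_rot"].T@(c-s["eef_pos"]),"view dir",s["tool_rot"].T@R[2])
E
python3 mv.py 0.5 -0.2 0.3 -0.23
```

```text
cam in tool [-0.06954426 -0.15771603  0.00049922] view dir [ 2.57049581e-01  9.66397835e-01 -8.58683090e-04]
t 0.15 pos [ 0.2128 -0.6136  0.2259] w 0.09205263395620919
shift tool [-0.4069 -0.0736 -0.2967] turn deg [ 8.000e-02 -5.769e+01 -5.000e-02]
```

Call:
jog_arm([
  {"dx":-0.037,"dy":-0.0067,"dz":-0.027},
  {"dx":-0.037,"dy":-0.0067,"dz":-0.027},
  {"dx":-0.037,"dy":-0.0067,"dz":-0.027},
  {"dx":-0.037,"dy":-0.0067,"dz":-0.027},
  {"dx":-0.037,"dy":-0.0067,"dz":-0.027},
  {"dx":-0.037,"dy":-0.0067,"dz":-0.027},
  {"dx":-0.037,"dy":-0.0067,"dz":-0.027},
  {"dx":-0.037,"dy":-0.0067,"dz":-0.027},
  {"dx":-0.037,"dy":-0.0067,"dz":-0.027},
  {"dx":-0.037,"dy":-0.0067,"dz":-0.027},
  {"dx":-0.037,"dy":-0.0067,"dz":-0.027},
])

```text
invalid input at $.rows[0]: expected keys dx, dy, dz, wx, wy, wz, hand
```

Call:
jog_arm([
  {"wy":-8},
  {"wy":-8},
  {"wy":-8},
  {"wy":-8},
  {"wy":-8},
  {"wy":-8},
  {"wy":-8},
  {"wy":-1.7},
  {"wy":0},
  {"wy":0},
])

```text
invalid input at $.rows[0]: expected keys dx, dy, dz, wx, wy, wz, hand
```

```bash
python3 - <<'E'
from h import *
m,im,s=snap("wrist","w1");print(s["t"],s["joints"].round(2),s["eef_pos"].round(4),s["tool_rot"].round(3))
E
python3 mv.py 0.47 0.2 0.3 -0.14
```

```text
0.15 [ 1.5   0.5  -0.43  1.55  0.22  1.14 -0.21] [ 0.2128 -0.6136  0.2259] [[-0.945 -0.     0.328]
 [-0.328  0.001 -0.945]
 [-0.    -1.    -0.002]]
t 0.2 pos [ 0.2128 -0.6137  0.2261] w 0.0916213880900768
shift tool [-0.5097 -0.0731 -0.6846] turn deg [ 6.000e-02 -6.285e+01 -4.000e-02]
```

View pics/w1.png

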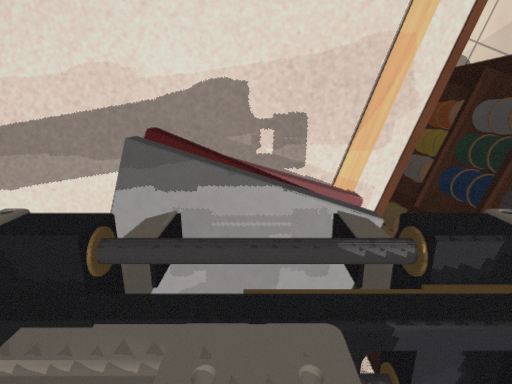

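Call:
jog_arm([
  {"dx":-0.039,"dy":-0.0074,"dz":-0.0218,"wx":0,"wy":0,"wz":0,"hand":0.0915},
  {"dx":-0.039,"dy":-0.0074,"dz":-0.0218,"wx":0,"wy":0,"wz":0,"hand":0.0915},
  {"dx":-0.039,"dy":-0.0074,"dz":-0.0218,"wx":0,"wy":0,"wz":0,"hand":0.0915},
  {"dx":-0.039,"dy":-0.0074,"dz":-0.0218,"wx":0,"wy":0,"wz":0,"hand":0.0915},
  {"dx":-0.039,"dy":-0.0074,"dz":-0.0218,"wx":0,"wy":0,"wz":0,"hand":0.0915},
  {"dx":-0.039,"dy":-0.0074,"dz":-0.0218,"wx":0,"wy":0,"wz":0,"hand":0.0915},
  {"dx":-0.039,"dy":-0.0074,"dz":-0.0218,"wx":0,"wy":0,"wz":0,"hand":0.0915},
  {"dx":-0.039,"dy":-0.0074,"dz":-0.0218,"wx":0,"wy":0,"wz":0,"hand":0.0915},
  {"dx":-0.039,"dy":-0.0074,"dz":-0.0218,"wx":0,"wy":0,"wz":0,"hand":0.0915},
  {"dx":-0.039,"dy":-0.0074,"dz":-0.0218,"wx":0,"wy":0,"wz":0,"hand":0.0915},
])

```text
t: 1.2
eef_pos: [0.5108, -0.2789, 0.3011]
tool_rot: [[-0.945, -0.0, 0.327], [-0.327, -0.0, -0.945], [0.0, -1.0, 0.0]]
wrist_force: [1.4, 0.3, -0.0]
gripper_width: 0.0914
```

Call:
jog_arm([
  {"dx":0,"dy":0,"dz":0,"wx":0,"wy":-8,"wz":0,"hand":0.0915},
  {"dx":0,"dy":0,"dz":0,"wx":0,"wy":-8,"wz":0,"hand":0.0915},
  {"dx":0,"dy":0,"dz":0,"wx":0,"wy":-8,"wz":0,"hand":0.0915},
  {"dx":0,"dy":0,"dz":0,"wx":0,"wy":-8,"wz":0,"hand":0.0915},
  {"dx":0,"dy":0,"dz":0,"wx":0,"wy":-8,"wz":0,"hand":0.0915},
  {"dx":0,"dy":0,"dz":0,"wx":0,"wy":-8,"wz":0,"hand":0.0915},
  {"dx":0,"dy":0,"dz":0,"wx":0,"wy":-8,"wz":0,"hand":0.0915},
  {"dx":0,"dy":0,"dz":0,"wx":0,"wy":-1.7,"wz":0,"hand":0.0915},
  {"dx":0,"dy":0,"dz":0,"wx":0,"wy":0,"wz":0,"hand":0.0915},
  {"dx":0,"dy":0,"dz":0,"wx":0,"wy":0,"wz":0,"hand":0.0915},
])

```text
t: 2.2
eef_pos: [0.51, -0.2804, 0.3007]
tool_rot: [[-0.231, -0.0, 0.973], [-0.973, 0.0, -0.231], [-0.0, -1.0, -0.0]]
wrist_force: [-0.3, 0.8, 0.5]
gripper_width: 0.0915
```

```bash
python3 - <<'E'
from h import *
m,im,s=snap("wrist","w2");print(s["t"],s["joints"].round(2),s["eef_pos"].round(4),s["tool_rot"].round(3))
E
python3 mv.py 0.47 0.2 0.3 -0.14
```

```text
2.2 [ 1.07  0.38 -0.8   1.63  0.29  1.25 -0.02] [ 0.51   -0.2804  0.3007] [[-0.231 -0.     0.973]
 [-0.973  0.    -0.231]
 [-0.    -1.    -0.   ]]
t 2.25 pos [ 0.51   -0.2804  0.3007] w 0.0914675319649301
shift tool [-0.4583  0.0007 -0.1495] turn deg [ 0.   -5.28  0.  ]
```

View pics/w2.png

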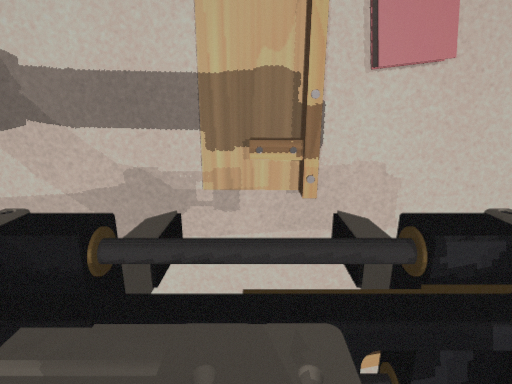

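```bash
python3 - <<'E'
import cv2
im=cv2.imread("pics/w2.png");cv2.imwrite("pics/c2.png",cv2.resize(im[0:205,185:345],None,fx=2.9,fy=2.9,interpolation=cv2.INTER_CUBIC))
cv2.imwrite("pics/c2b.png",cv2.resize(im[110:205,190:340],None,fx=5,fy=5,interpolation=cv2.INTER_CUBIC))
E
```

```text
(no output)
```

View pics/c2.png

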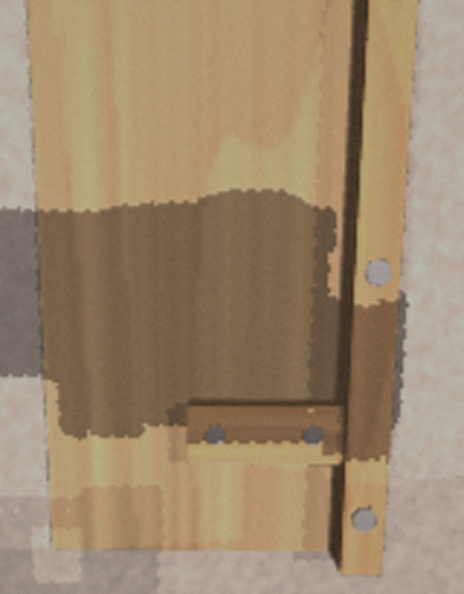

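View pics/c2b.png

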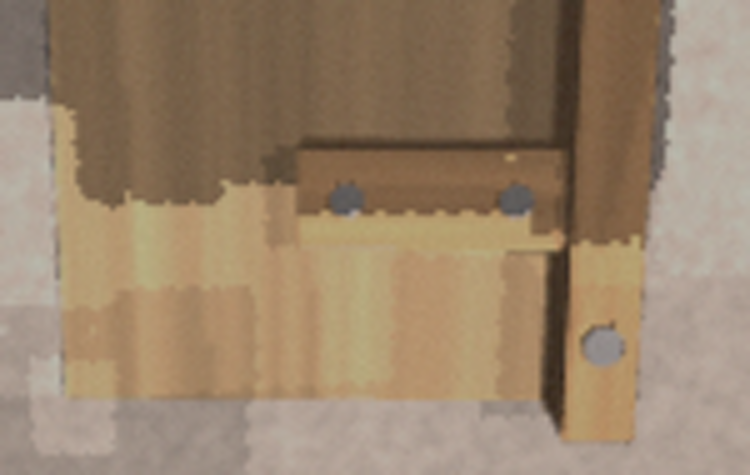

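```bash
python3 - <<'E'
from h import *; import pickle
m,s=pickle.load(open("pics/w2.pkl","rb"))
r=lambda u,v,z:ray(m,(u,v),z)[:2]
f0=r(311.9,0,.057);f1=r(302.4,197.6,.057);f2=r(306,110,.057);fo=r(316.4,198,.057)
ang=lambda d:np.arctan2(-d[0],d[1])
print("fence",f0,f1,f2,"yaw",ang(f0-f1),ang(f0-f2),"thick",np.linalg.norm(fo-f1))
b0=r(194.3,0,.012);b1=r(203,189.4,.012);b2=r(299,190,.012)
print("bed",b0,b1,b2,"yaw",ang(b0-b1),np.arctan2(*(b2-b1)[::-1]))
s0=r(250,139.6,.047);s1=r(303.4,139.6,.047);s2=r(250,159.6,.047);print("stop",s0,s1,s2,np.arctan2(*(s1-s0)[::-1]))
yaw=ang(f0-f1);ex=np.array([np.cos(yaw),np.sin(yaw)]);ey=np.array([-ex[1],ex[0]])
print("x: fence",f0@ex,f1@ex,f2@ex,"bed",b0@ex,b1@ex,"(fence should be bed+.158) y: stop",s0@ey,s1@ey,s2@ey,"ends",f1@ey,b1@ey,b2@ey)
c=-np.array(m["R"]).T@m["t"];print(c)
# top view check
mt=optics.camera_model("top")
for uv,z in [((293.75,150),.057),((270+435/4,90+320/4),.057),((270+47/4,90+438/4),.012),((270+378/4,90+519/4),.012)]:
    p=ray(mt,uv,z)[:2];print(uv,p,p@ex,p@ey)
E
```

```text
fence [ 0.6254502  -0.09800476] [ 0.56415329 -0.35246664] [ 0.59315102 -0.22846434] yaw -0.23638481741516298 -0.24269973163179498 thick 0.021108682209064242
bed [ 0.47557779 -0.04692652] [ 0.41044145 -0.31603073] [ 0.56537707 -0.35374418] yaw -0.2374812571342092 -0.23877024618790182
stop [ 0.50741652 -0.25108351] [ 0.58333092 -0.26904759] [ 0.50043913 -0.27977446] -0.2323616861737983
x: fence 0.6310087193486793 0.6310087193486792 0.630160010387927 bed 0.47334212848130003 0.4730385516905726 (fence should be bed+.158) y: stop -0.1252694945955354 -0.12495564728181893 -0.1547965997489264 ends -0.21054609979804412 -0.21112113480916703 -0.21150151385893534
[ 0.52656781 -0.21354946  0.45837635]
(293.75, 150) [ 0.64872794 -0.06688927] 0.6463522023292017 0.08689614097402798
(378.75, 170.0) [ 0.57990207 -0.35972375] 0.6480190801796528 -0.21391319559537572
(281.75, 199.5) [ 0.48090285 -0.02790427] 0.4740642951606931 0.08549413002165061
(364.5, 219.75) [ 0.4104028  -0.31813605] 0.47349401904168276 -0.21317696457066426
```

Call:
jog_arm([
  {"dx":-0.041,"dy":0,"dz":-0.0138,"wx":0,"wy":0,"wz":0,"hand":0.0915},
  {"dx":-0.041,"dy":0,"dz":-0.0138,"wx":0,"wy":0,"wz":0,"hand":0.0915},
  {"dx":-0.041,"dy":0,"dz":-0.0138,"wx":0,"wy":0,"wz":0,"hand":0.0915},
  {"dx":-0.041,"dy":0,"dz":-0.0138,"wx":0,"wy":0,"wz":0,"hand":0.0915},
  {"dx":-0.041,"dy":0,"dz":-0.0138,"wx":0,"wy":0,"wz":0,"hand":0.0915},
  {"dx":-0.041,"dy":0,"dz":-0.0138,"wx":0,"wy":0,"wz":0,"hand":0.0915},
  {"dx":-0.041,"dy":0,"dz":-0.0138,"wx":0,"wy":0,"wz":0,"hand":0.0915},
  {"dx":-0.041,"dy":0,"dz":-0.0138,"wx":0,"wy":0,"wz":0,"hand":0.0915},
  {"dx":-0.041,"dy":0,"dz":-0.0138,"wx":0,"wy":0,"wz":0,"hand":0.0915},
  {"dx":-0.041,"dy":0,"dz":-0.0138,"wx":0,"wy":0,"wz":0,"hand":0.0915},
  {"dx":0,"dy":0,"dz":0,"wx":0,"wy":-5.3,"wz":0,"hand":0.0915},
  {"dx":0,"dy":0,"dz":0,"wx":0,"wy":0,"wz":0,"hand":0.0915},
])

```text
t: 3.45
eef_pos: [0.4686, 0.1522, 0.3009]
tool_rot: [[-0.133, 0.0, 0.991], [-0.991, 0.0, -0.133], [-0.0, -1.0, 0.0]]
wrist_force: [0.9, -0.7, 0.6]
gripper_width: 0.0915
```

```bash
python3 - <<'E'
from h import *
m,im,s=snap("wrist","w3");print(s["t"],s["joints"].round(2),s["eef_pos"].round(4),s["tool_rot"].round(3))
cv2.imwrite("pics/c3.png",cv2.resize(im[0:200,130:390],None,fx=3,fy=3,interpolation=cv2.INTER_CUBIC))
E
```

```text
3.45 [ 0.56  0.24 -1.06  1.83  0.23  1.2  -0.71] [0.4686 0.1522 0.3009] [[-0.133  0.     0.991]
 [-0.991  0.    -0.133]
 [-0.    -1.     0.   ]]
```

View pics/c3.png

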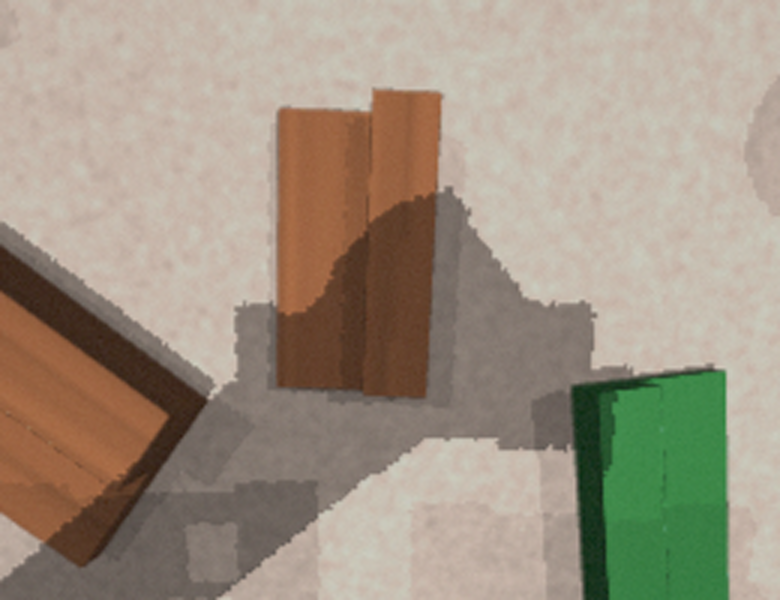

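The wrist crop shows the riser's tall top, with corners at crop (372,88), (441,93), (426,398) and (364,393).

```bash
python3 - <<'E'
from h import *; import pickle
m,s=pickle.load(open("pics/w3.pkl","rb"))
P=[ray(m,(130+u/3,v/3),.06)[:2] for u,v in [(372,88),(441,93),(426,398),(364,393)]]
P=np.array(P);L=P[0]-P[3];Rr=P[1]-P[2];a=lambda d:np.arctan2(-d[0],d[1])
print(P,"len",np.linalg.norm(L),np.linalg.norm(Rr),"yaw",a(L),a(Rr),"w",np.linalg.norm(P[0]-P[1]),np.linalg.norm(P[2]-P[3]))
c=P.mean(0);print("c",c)
Q=[ray(m,(130+u/3,v/3),.022)[:2] for u,v in [(278,107),(278,387)]];print(Q,np.linalg.norm(Q[0]-Q[1]),a(Q[0]-Q[1]))
from mv import delta
delta([c[0],c[1],.12],(a(L)+a(Rr))/2)
E
```

```text
[[0.48839414 0.3209516 ]
 [0.51750297 0.3150982 ]
 [0.4957628  0.18772063]
 [0.46726369 0.19386834]] len 0.12882799792378638 0.12921950317073064 yaw -0.1647651451213186 -0.1690461414986185 w 0.029691513017040694 0.029154646947038017
c [0.4922309  0.25440969]
[array([0.44425802, 0.32842887]), array([0.42298286, 0.20019445])] 0.12998730377282536 -0.16441073512987103
t 3.5 pos [0.469  0.1505 0.3007] w 0.09174488600007917
shift tool [-0.1062  0.1807  0.0086] turn deg [-0.01  1.61  0.03]
```

Call:
jog_arm([
  {"dx":-0.045,"dy":0,"dz":0.004,"wx":0,"wy":0,"wz":0,"hand":0.0915},
  {"dx":-0.045,"dy":0,"dz":0.0046,"wx":0,"wy":0,"wz":0,"hand":0.0915},
  {"dx":-0.016,"dy":0.03,"dz":0,"wx":0,"wy":0,"wz":0,"hand":0.0915},
  {"dx":0,"dy":0.045,"dz":0,"wx":0,"wy":1.6,"wz":0,"hand":0.0915},
  {"dx":0,"dy":0.045,"dz":0,"wx":0,"wy":0,"wz":0,"hand":0.0915},
  {"dx":0,"dy":0.045,"dz":0,"wx":0,"wy":0,"wz":0,"hand":0.0915},
  {"dx":0,"dy":0.025,"dz":0,"wx":0,"wy":0,"wz":0,"hand":0.0915},
  {"dx":0,"dy":0,"dz":0,"wx":0,"wy":0,"wz":0,"hand":0.0915},
  {"dx":0,"dy":0,"dz":0,"wx":0,"wy":0,"wz":0,"hand":0.0915},
])

```text
t: 4.4
eef_pos: [0.4928, 0.2532, 0.111]
tool_rot: [[-0.168, -0.0, 0.986], [-0.986, -0.0, -0.168], [0.0, -1.0, -0.0]]
wrist_force: [0.3, 0.3, 0.7]
gripper_width: 0.0914
```

```bash
python3 mv.py 0.4922 0.2544 0.031 -0.166
```

```text
t 4.4 pos [0.4928 0.2532 0.111 ] w 0.09139813298021983
shift tool [-0.0011  0.08   -0.0008] turn deg [ 0.02 -0.16  0.02]
```

Call:
jog_arm([
  {"dx":-0.001,"dy":0.03,"dz":-0.001,"wx":0,"wy":0,"wz":0,"hand":0.0915},
  {"dx":0,"dy":0.03,"dz":0,"wx":0,"wy":0,"wz":0,"hand":0.0915},
  {"dx":0,"dy":0.02,"dz":0,"wx":0,"wy":0,"wz":0,"hand":0.0915},
  {"dx":0,"dy":0,"dz":0,"wx":0,"wy":0,"wz":0,"hand":0.0915},
  {"dx":0,"dy":0,"dz":0,"wx":0,"wy":0,"wz":0,"hand":0.0915},
])

```text
t: 4.9
eef_pos: [0.4928, 0.2558, 0.0326]
tool_rot: [[-0.166, 0.002, 0.986], [-0.986, 0.001, -0.166], [-0.002, -1.0, 0.002]]
wrist_force: [0.1, 0.6, 0.5]
gripper_width: 0.0916
```

Call:
jog_arm([
  {"dx":0,"dy":0,"dz":0,"wx":0,"wy":0,"wz":0,"hand":0.02},
  {"dx":0,"dy":0,"dz":0,"wx":0,"wy":0,"wz":0,"hand":0.02},
  {"dx":0,"dy":0,"dz":0,"wx":0,"wy":0,"wz":0,"hand":0.02},
  {"dx":0,"dy":0,"dz":0,"wx":0,"wy":0,"wz":0,"hand":0.02},
  {"dx":0,"dy":0,"dz":0,"wx":0,"wy":0,"wz":0,"hand":0.02},
  {"dx":0,"dy":0,"dz":0,"wx":0,"wy":0,"wz":0,"hand":0.02},
  {"dx":0,"dy":0,"dz":0,"wx":0,"wy":0,"wz":0,"hand":0.02},
  {"dx":0,"dy":0,"dz":0,"wx":0,"wy":0,"wz":0,"hand":0.02},
  {"dx":0,"dy":0,"dz":0,"wx":0,"wy":0,"wz":0,"hand":0.02},
  {"dx":0,"dy":0,"dz":0,"wx":0,"wy":0,"wz":0,"hand":0.02},
])

```text
t: 5.9
eef_pos: [0.4913, 0.2553, 0.0307]
tool_rot: [[-0.165, -0.0, 0.986], [-0.986, 0.0, -0.165], [-0.0, -1.0, -0.0]]
wrist_force: [-0.3, 0.2, -0.0]
gripper_width: 0.0298
```

Call:
jog_arm([
  {"dx":0,"dy":-0.03,"dz":0,"wx":0,"wy":0,"wz":0,"hand":0.02},
  {"dx":0,"dy":-0.04,"dz":0,"wx":0,"wy":0,"wz":0,"hand":0.02},
  {"dx":0,"dy":-0.04,"dz":0,"wx":0,"wy":0,"wz":0,"hand":0.02},
  {"dx":0,"dy":-0.02,"dz":0,"wx":0,"wy":0,"wz":0,"hand":0.02},
  {"dx":0,"dy":0,"dz":0,"wx":0,"wy":0,"wz":0,"hand":0.02},
  {"dx":0,"dy":0,"dz":0,"wx":0,"wy":0,"wz":0,"hand":0.02},
])

```text
t: 6.5
eef_pos: [0.4911, 0.2546, 0.1601]
tool_rot: [[-0.165, -0.0, 0.986], [-0.986, -0.001, -0.165], [0.001, -1.0, -0.0]]
wrist_force: [0.2, -0.3, -3.5]
gripper_width: 0.0298
```

```bash
python3 - <<'E'
from h import *; from mv import delta
y=-.2375;ex=np.array([np.cos(y),np.sin(y)]);ey=np.array([-ex[1],ex[0]])
p=.584*ex-.055*ey;print(p);delta([*p,.1507],y);print(readout.sense()["wrist_force"],readout.sense()["joints"].round(2))
E
```

```text
[ 0.55466661 -0.19085585]
t 6.5 pos [0.4911 0.2546 0.1601] w 0.02981442645781688
shift tool [0.4288 0.0097 0.1362] turn deg [0.   4.11 0.05]
[ 0.20651678 -0.31505894 -3.46939678] [ 0.18  0.54 -0.92  1.85  0.51  1.01 -1.12]
```

Call:
jog_arm([
  {"dx":0.025,"dy":0,"dz":0.008,"wx":0,"wy":0,"wz":0,"hand":0.02},
  {"dx":0.043,"dy":0,"dz":0.0136,"wx":0,"wy":0,"wz":0,"hand":0.02},
  {"dx":0.043,"dy":0,"dz":0.0136,"wx":0,"wy":0,"wz":0,"hand":0.02},
  {"dx":0.043,"dy":0,"dz":0.0136,"wx":0,"wy":0,"wz":0,"hand":0.02},
  {"dx":0.043,"dy":0,"dz":0.0136,"wx":0,"wy":0,"wz":0,"hand":0.02},
  {"dx":0.043,"dy":0,"dz":0.0136,"wx":0,"wy":0,"wz":0,"hand":0.02},
  {"dx":0.043,"dy":0,"dz":0.0136,"wx":0,"wy":0,"wz":0,"hand":0.02},
  {"dx":0.043,"dy":0,"dz":0.0136,"wx":0,"wy":0,"wz":0,"hand":0.02},
  {"dx":0.043,"dy":0,"dz":0.0136,"wx":0,"wy":0,"wz":0,"hand":0.02},
  {"dx":0.043,"dy":0,"dz":0.0136,"wx":0,"wy":0,"wz":0,"hand":0.02},
  {"dx":0.0168,"dy":0,"dz":0.0058,"wx":0,"wy":4.1,"wz":0,"hand":0.02},
  {"dx":0,"dy":0,"dz":0,"wx":0,"wy":0,"wz":0,"hand":0.02},
])

```text
t: 7.7
eef_pos: [0.5532, -0.1948, 0.1577]
tool_rot: [[-0.243, -0.004, 0.97], [-0.97, 0.0, -0.243], [0.001, -1.0, -0.004]]
wrist_force: [-0.5, -0.3, -2.8]
gripper_width: 0.0299
```

Call:
jog_arm([
  {"dx":0,"dy":0,"dz":0,"wx":0,"wy":0,"wz":0,"hand":0.02},
  {"dx":0,"dy":0,"dz":0,"wx":0,"wy":0,"wz":0,"hand":0.02},
])

```text
t: 7.9
eef_pos: [0.5544, -0.1877, 0.1597]
tool_rot: [[-0.231, -0.002, 0.973], [-0.973, 0.002, -0.231], [-0.001, -1.0, -0.002]]
wrist_force: [-0.1, 0.3, -2.0]
gripper_width: 0.0295
```

```bash
python3 mv.py 0.5547 -0.1909 0.0427 -0.2375;python3 - <<'E'
from h import *
m,im,s=snap("wrist","w4")
m,im,s=snap("top","t4")
cv2.imwrite("pics/c4.png",cv2.resize(im[90:240,200:400],None,fx=4,fy=4,interpolation=cv2.INTER_CUBIC))
E
```

```text
t 7.9 pos [ 0.5544 -0.1877  0.1597] w 0.02951181202102678
shift tool [0.0032 0.117  0.0013] turn deg [ 0.12  0.24 -0.07]
```

View pics/w4.png

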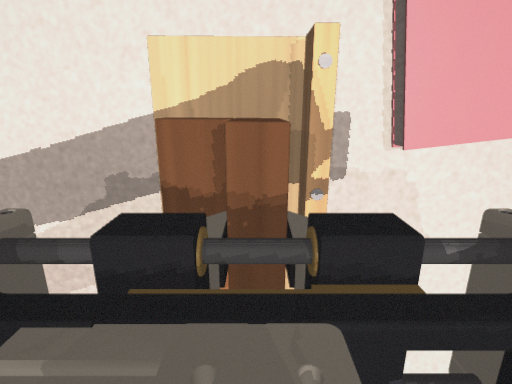

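View pics/c4.png

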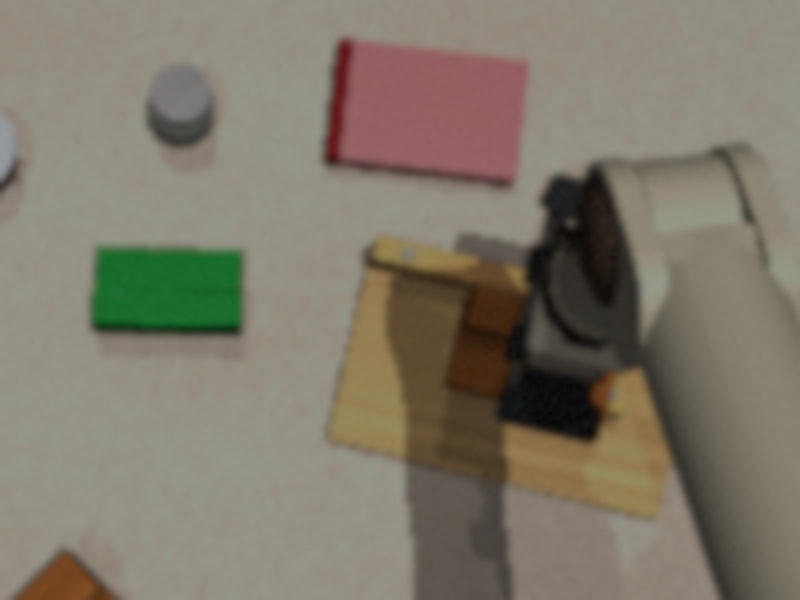

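Call:
jog_arm([
  {"dx":0.001,"dy":0.03,"dz":0.001,"wx":0,"wy":0.2,"wz":0,"hand":0.02},
  {"dx":0,"dy":0.03,"dz":0,"wx":0,"wy":0,"wz":0,"hand":0.02},
  {"dx":0,"dy":0.03,"dz":0,"wx":0,"wy":0,"wz":0,"hand":0.02},
  {"dx":0,"dy":0.015,"dz":0,"wx":0,"wy":0,"wz":0,"hand":0.02},
  {"dx":0,"dy":0,"dz":0,"wx":0,"wy":0,"wz":0,"hand":0.02},
  {"dx":0,"dy":0,"dz":0,"wx":0,"wy":0,"wz":0,"hand":0.02},
  {"dx":0,"dy":0,"dz":0,"wx":0,"wy":0,"wz":0,"hand":0.02},
])

```text
t: 8.7
eef_pos: [0.5573, -0.1912, 0.0574]
tool_rot: [[-0.238, 0.003, 0.971], [-0.971, -0.001, -0.238], [0.0, -1.0, 0.003]]
wrist_force: [-0.2, -0.0, -2.0]
gripper_width: 0.0298
```

```bash
python3 mv.py 0.5547 -0.1909 0.0427 -0.2375;python3 - <<'E'
from h import *
m,im,s=snap("wrist","w5")
cv2.imwrite("pics/c5.png",cv2.resize(im[0:215,100:400],None,fx=2.6,fy=2.6,interpolation=cv2.INTER_CUBIC))
E
```

```text
t 8.7 pos [ 0.5573 -0.1912  0.0574] w 0.029809100322172898
shift tool [ 0.0003  0.0147 -0.0026] turn deg [-0.16 -0.14  0.  ]
```

View pics/c5.png

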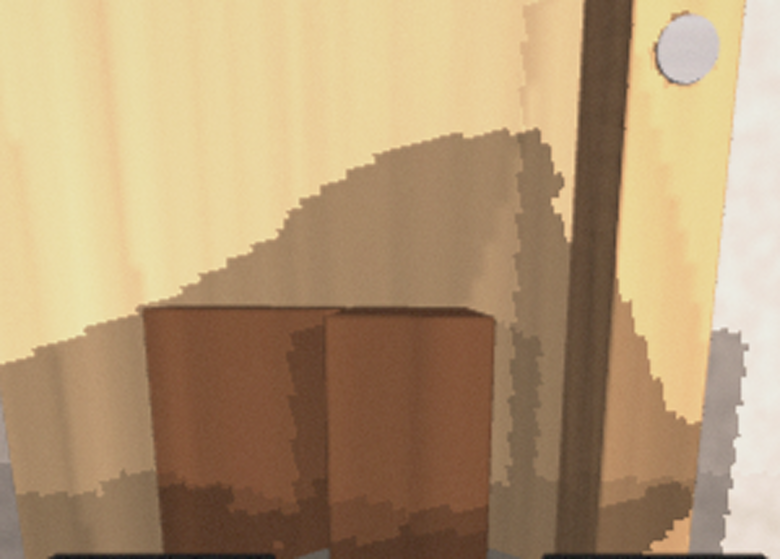

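Call:
jog_arm([
  {"dx":0,"dy":0.006,"dz":0,"wx":0,"wy":0,"wz":0,"hand":0.02},
  {"dx":0,"dy":0.004,"dz":0,"wx":0,"wy":0,"wz":0,"hand":0.02},
  {"dx":0,"dy":0.003,"dz":0,"wx":0,"wy":0,"wz":0,"hand":0.02},
  {"dx":0,"dy":0,"dz":0,"wx":0,"wy":0,"wz":0,"hand":0.02},
  {"dx":0,"dy":0,"dz":0,"wx":0,"wy":0,"wz":0,"hand":0.02},
])

```text
t: 9.25
eef_pos: [0.5558, -0.1914, 0.0427]
tool_rot: [[-0.238, -0.0, 0.971], [-0.971, -0.0, -0.238], [0.0, -1.0, -0.0]]
wrist_force: [-0.7, 0.2, -1.9]
gripper_width: 0.0299
```

Call:
jog_arm([
  {"dx":0.002,"dy":0,"dz":0,"wx":0,"wy":0,"wz":0,"hand":0.02},
  {"dx":0.002,"dy":0,"dz":0,"wx":0,"wy":0,"wz":0,"hand":0.02},
  {"dx":0,"dy":0,"dz":0,"wx":0,"wy":0,"wz":0,"hand":0.02},
  {"dx":0,"dy":0,"dz":0,"wx":0,"wy":0,"wz":0,"hand":0.02},
])

```text
t: 9.65
eef_pos: [0.5549, -0.1951, 0.0427]
tool_rot: [[-0.238, 0.0, 0.971], [-0.971, 0.0, -0.238], [-0.0, -1.0, 0.0]]
wrist_force: [-0.0, 1.6, -2.1]
gripper_width: 0.0302
```

Call:
jog_arm([
  {"dx":0.002,"dy":0.001,"dz":0,"wx":0,"wy":0,"wz":0,"hand":0.02},
  {"dx":0,"dy":0,"dz":0,"wx":0,"wy":0,"wz":0,"hand":0.02},
  {"dx":0,"dy":0,"dz":0,"wx":0,"wy":0,"wz":0,"hand":0.02},
])

```text
t: 9.95
eef_pos: [0.555, -0.1951, 0.0426]
tool_rot: [[-0.237, 0.001, 0.972], [-0.972, 0.002, -0.237], [-0.002, -1.0, 0.0]]
wrist_force: [-1.2, 5.2, 4.4]
gripper_width: 0.0295
```

Call:
jog_arm([
  {"dx":0.002,"dy":0.001,"dz":0,"wx":0,"wy":0,"wz":0,"hand":0.02},
  {"dx":0,"dy":0,"dz":0,"wx":0,"wy":0,"wz":0,"hand":0.02},
  {"dx":0,"dy":0,"dz":0,"wx":0,"wy":0,"wz":0,"hand":0.02},
])

```text
t: 10.25
eef_pos: [0.555, -0.1951, 0.0426]
tool_rot: [[-0.236, 0.001, 0.972], [-0.972, 0.003, -0.236], [-0.003, -1.0, 0.0]]
wrist_force: [-3.5, 9.1, 13.4]
gripper_width: 0.0295
```

Call:
jog_arm([
  {"dx":0,"dy":-0.003,"dz":0,"wx":0,"wy":0,"wz":0,"hand":0.02},
  {"dx":0,"dy":0,"dz":0,"wx":0,"wy":0,"wz":0,"hand":0.044},
  {"dx":0,"dy":0,"dz":0,"wx":0,"wy":0,"wz":0,"hand":0.044},
  {"dx":0,"dy":0,"dz":0,"wx":0,"wy":0,"wz":0,"hand":0.044},
  {"dx":0,"dy":0,"dz":0,"wx":0,"wy":0,"wz":0,"hand":0.044},
])

```text
t: 10.75
eef_pos: [0.5539, -0.1998, 0.0437]
tool_rot: [[-0.239, -0.0, 0.971], [-0.971, -0.001, -0.239], [0.001, -1.0, 0.0]]
wrist_force: [-1.3, -1.6, 0.1]
gripper_width: 0.0436
```

Call:
jog_arm([
  {"dx":0,"dy":-0.01,"dz":0,"wx":0,"wy":0,"wz":0,"hand":0.044},
  {"dx":0,"dy":-0.03,"dz":0,"wx":0,"wy":0,"wz":0,"hand":0.044},
  {"dx":0,"dy":-0.03,"dz":0,"wx":0,"wy":0,"wz":0,"hand":0.044},
  {"dx":0,"dy":0,"dz":-0.02,"wx":0,"wy":0,"wz":0,"hand":0.0},
  {"dx":0,"dy":0,"dz":-0.025,"wx":0,"wy":0,"wz":0,"hand":0.0},
  {"dx":0,"dy":0,"dz":0,"wx":0,"wy":0,"wz":0,"hand":0.0},
  {"dx":0,"dy":0,"dz":0,"wx":0,"wy":0,"wz":0,"hand":0.0},
  {"dx":0,"dy":0,"dz":0,"wx":0,"wy":0,"wz":0,"hand":0.0},
  {"dx":0,"dy":0,"dz":0,"wx":0,"wy":0,"wz":0,"hand":0.0},
])

```text
t: 11.65
eef_pos: [0.5112, -0.1885, 0.114]
tool_rot: [[-0.238, 0.001, 0.971], [-0.971, 0.0, -0.238], [-0.0, -1.0, 0.001]]
wrist_force: [-0.1, -0.8, 0.5]
gripper_width: 0.0018
```

```bash
python3 - <<'E'
from h import *
m,im,s=snap("wrist","w6");print(s["t"],s["eef_pos"],s["gripper_width"],s["wrist_force"])
cv2.imwrite("pics/c6.png",cv2.resize(im[0:215,100:400],None,fx=2.6,fy=2.6,interpolation=cv2.INTER_CUBIC))
E
```

```text
11.65 [ 0.51117768 -0.1885      0.11396166] 0.0018268072062327036 [-0.11471704 -0.81189667  0.54250802]
```

View pics/c6.png

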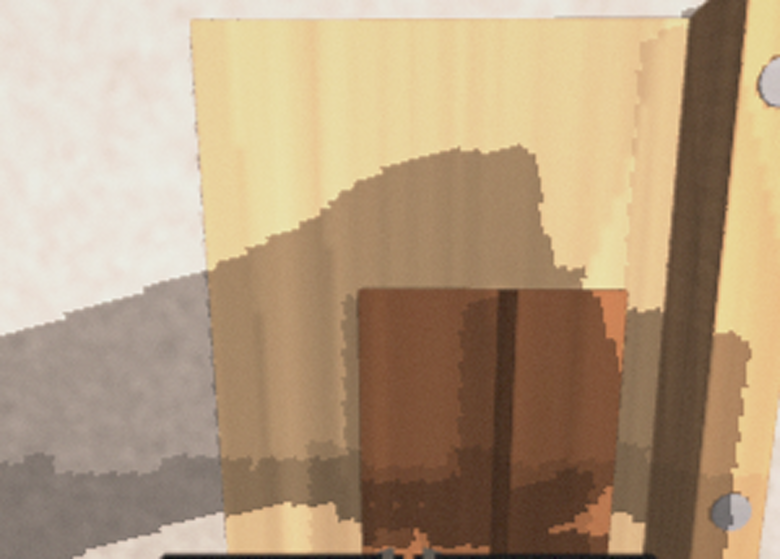

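Call:
jog_arm([
  {"dx":-0.003,"dy":0.02,"dz":0.004,"wx":0,"wy":0,"wz":0,"hand":0.0},
  {"dx":0,"dy":0.025,"dz":0,"wx":0,"wy":0,"wz":0,"hand":0.0},
  {"dx":0,"dy":0.02,"dz":0,"wx":0,"wy":0,"wz":0,"hand":0.0},
  {"dx":0,"dy":0.008,"dz":0,"wx":0,"wy":0,"wz":0,"hand":0.0},
  {"dx":0,"dy":0.004,"dz":0,"wx":0,"wy":0,"wz":0,"hand":0.0},
  {"dx":0,"dy":0,"dz":0,"wx":0,"wy":0,"wz":0,"hand":0.0},
  {"dx":0,"dy":0,"dz":0,"wx":0,"wy":0,"wz":0,"hand":0.0},
])

```text
t: 12.4
eef_pos: [0.5156, -0.1865, 0.0376]
tool_rot: [[-0.238, 0.001, 0.971], [-0.971, -0.0, -0.238], [0.0, -1.0, 0.001]]
wrist_force: [0.7, 0.4, -0.8]
gripper_width: 0.0003
```

Call:
jog_arm([
  {"dx":0,"dy":0,"dz":0.004,"wx":0,"wy":0,"wz":0,"hand":0.0},
  {"dx":0,"dy":0,"dz":0.005,"wx":0,"wy":0,"wz":0,"hand":0.0},
  {"dx":0,"dy":0,"dz":0.005,"wx":0,"wy":0,"wz":0,"hand":0.0},
  {"dx":0,"dy":0,"dz":0.005,"wx":0,"wy":0,"wz":0,"hand":0.0},
  {"dx":0,"dy":0,"dz":0.005,"wx":0,"wy":0,"wz":0,"hand":0.0},
  {"dx":0,"dy":0,"dz":0.005,"wx":0,"wy":0,"wz":0,"hand":0.0},
  {"dx":0,"dy":0,"dz":0.004,"wx":0,"wy":0,"wz":0,"hand":0.0},
  {"dx":0,"dy":0,"dz":0,"wx":0,"wy":0,"wz":0,"hand":0.0},
  {"dx":0,"dy":0,"dz":0,"wx":0,"wy":0,"wz":0,"hand":0.0},
])

```text
t: 13.3
eef_pos: [0.5468, -0.1942, 0.0373]
tool_rot: [[-0.238, -0.001, 0.971], [-0.971, -0.0, -0.238], [0.001, -1.0, -0.001]]
wrist_force: [-4.1, 1.4, 5.4]
gripper_width: 0.0005
```

```bash
python3 - <<'E'
from h import *
m,im,s=snap("wrist","w7");print(s["t"],s["eef_pos"],s["gripper_width"],s["wrist_force"])
cv2.imwrite("pics/c7.png",cv2.resize(im[0:215,100:400],None,fx=2.6,fy=2.6,interpolation=cv2.INTER_CUBIC))
E
```

```text
13.3 [ 0.54675408 -0.1941978   0.03730854] 0.0005246175664102642 [-4.10393168  1.42270846  5.37645822]
```

View pics/c7.png

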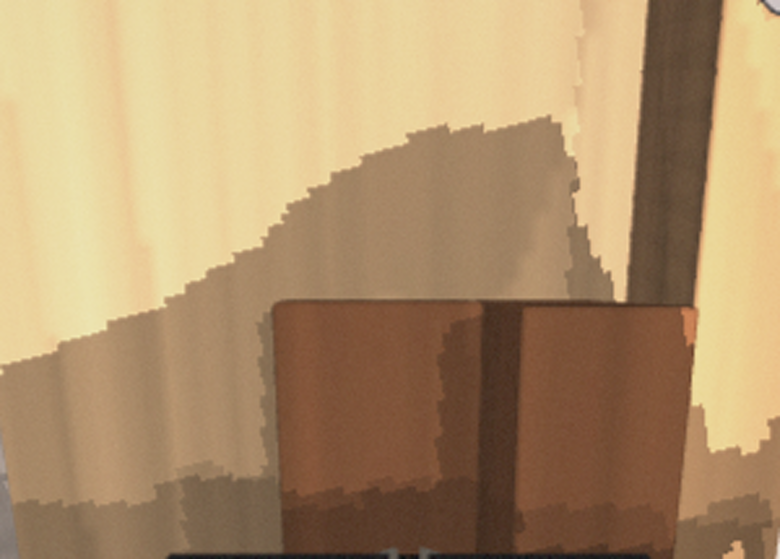

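```bash
cat > chk.py <<'E'
from h import *;import pickle
y=-.2375;ex=np.array([np.cos(y),np.sin(y)]);ey=np.array([-ex[1],ex[0]])
def show(name,pts):
    m,s=pickle.load(open(f"pics/{name}.pkl","rb"))
    for n,u,v,z in pts:
        p=ray(m,(100+u/2.6,v/2.6),z)[:2];print(name,n,"u %.4f v %.4f"%(p@ex,p@ey))
E
python3 - <<'E'
from chk import *
show("w6",[("backtop",627,290,.072),("fronttop",519,290,.072),("backtop2",614,480,.072),("stepfront",358,290,.034),("fence",750,0,.057)])
show("w7",[("backtop",697,307,.072),("backtop2",686,480,.072),("fronttop",524,307,.072),("fronttop2",517,480,.072),("stepfront",274,302,.034),("stepfront2",281,480,.034),("stepinner",483,302,.034),("fence",722,0,.057),("fence2",708,150,.057)])
E
```

```text
w6 backtop u 0.6005 v 0.0052
w6 fronttop u 0.5718 v 0.0053
w6 backtop2 u 0.6007 v -0.0471
w6 stepfront u 0.5265 v 0.0053
w6 fence u 0.6315 v 0.0781
w7 backtop u 0.6257 v 0.0056
w7 backtop2 u 0.6267 v -0.0239
w7 fronttop u 0.5972 v 0.0057
w7 fronttop2 u 0.5971 v -0.0238
w7 stepfront u 0.5492 v 0.0059
w7 stepfront2 u 0.5488 v -0.0338
w7 stepinner u 0.5942 v 0.0058
w7 fence u 0.6306 v 0.0551
w7 fence2 u 0.6307 v 0.0320
```

Call:
jog_arm([
  {"dx":0,"dy":0.001,"dz":0.002,"wx":0,"wy":0,"wz":0,"hand":0.0},
  {"dx":0,"dy":0.001,"dz":0.002,"wx":0,"wy":0,"wz":0,"hand":0.0},
  {"dx":0,"dy":0,"dz":0,"wx":0,"wy":0,"wz":0,"hand":0.0},
  {"dx":0,"dy":0,"dz":0,"wx":0,"wy":0,"wz":0,"hand":0.0},
])

```text
t: 13.75
eef_pos: [0.5469, -0.1943, 0.0373]
tool_rot: [[-0.238, -0.009, 0.971], [-0.971, -0.002, -0.238], [0.004, -1.0, -0.008]]
wrist_force: [-22.5, 4.6, 34.6]
gripper_width: 0.0007
```

Call:
jog_arm([
  {"dx":0,"dy":0.001,"dz":0.002,"wx":0,"wy":0,"wz":0,"hand":0.0},
  {"dx":0,"dy":0,"dz":0.001,"wx":0,"wy":0,"wz":0,"hand":0.0},
  {"dx":0,"dy":0,"dz":0,"wx":0,"wy":0,"wz":0,"hand":0.0},
  {"dx":0,"dy":0,"dz":0,"wx":0,"wy":0,"wz":0,"hand":0.0},
])

```text
t: 14.15
eef_pos: [0.5471, -0.1944, 0.0373]
tool_rot: [[-0.238, -0.014, 0.971], [-0.971, -0.002, -0.238], [0.006, -1.0, -0.013]]
wrist_force: [-34.0, 7.3, 52.6]
gripper_width: 0.0003
```

Forces rose but nothing moved, so something is jammed. I'll back off and look.

Call:
jog_arm([
  {"dx":0,"dy":-0.003,"dz":-0.004,"wx":0,"wy":0,"wz":0,"hand":0.0},
  {"dx":0,"dy":0,"dz":-0.003,"wx":0,"wy":0,"wz":0,"hand":0.0},
  {"dx":0,"dy":0,"dz":0,"wx":0,"wy":0,"wz":0,"hand":0.0},
])

```text
t: 14.45
eef_pos: [0.5468, -0.1943, 0.0368]
tool_rot: [[-0.238, 0.0, 0.971], [-0.971, -0.0, -0.238], [0.0, -1.0, 0.0]]
wrist_force: [-2.1, 0.9, 3.0]
gripper_width: 0.0006
```

```bash
python3 - <<'E'
from h import *
m,im,s=snap("wrist","w8");print(s["t"],s["eef_pos"],s["gripper_width"],s["wrist_force"])
cv2.imwrite("pics/c8.png",cv2.resize(im[0:215,100:400],None,fx=2.6,fy=2.6,interpolation=cv2.INTER_CUBIC))
m,im,s=snap("side","s8")
cv2.imwrite("pics/cs8.png",cv2.resize(im[200:350,220:360],None,fx=4,fy=4,interpolation=cv2.INTER_CUBIC))
E
```

```text
14.45 [ 0.54680346 -0.19434392  0.03677553] 0.0005552453183664001 [-2.13189132  0.94756936  3.04497883]
```

View pics/c8.png

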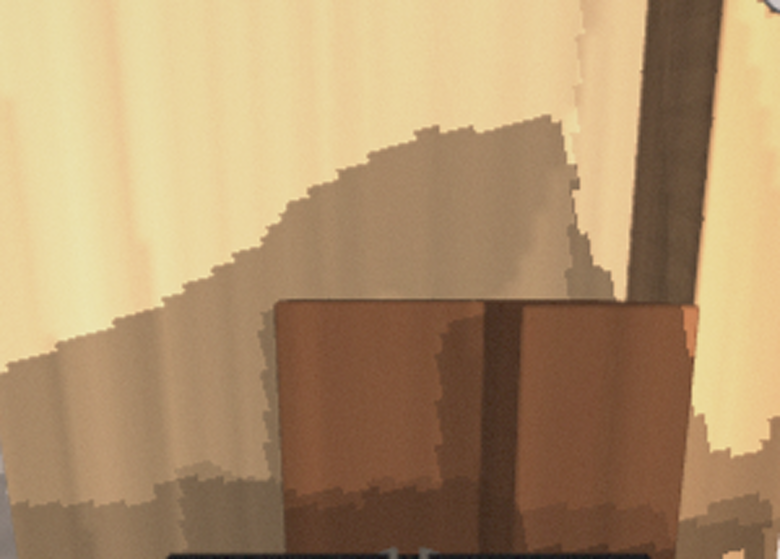

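View pics/cs8.png

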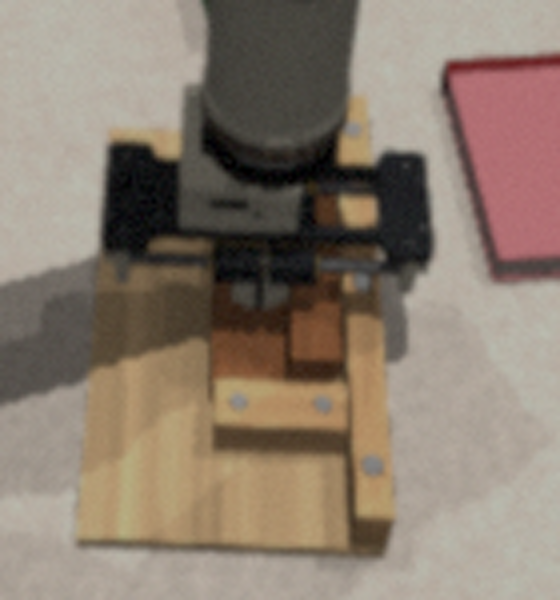

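Call:
jog_arm([
  {"dx":0,"dy":0,"dz":-0.004,"wx":0,"wy":0,"wz":0,"hand":0.0},
  {"dx":0,"dy":-0.02,"dz":0,"wx":0,"wy":0,"wz":0,"hand":0.0},
  {"dx":0,"dy":-0.03,"dz":0,"wx":0,"wy":0,"wz":0,"hand":0.0},
  {"dx":0,"dy":0,"dz":-0.028,"wx":0,"wy":0,"wz":0,"hand":0.0},
  {"dx":0,"dy":0,"dz":-0.03,"wx":0,"wy":0,"wz":0,"hand":0.0},
  {"dx":0,"dy":0,"dz":0,"wx":0,"wy":0,"wz":0,"hand":0.0},
  {"dx":0,"dy":0,"dz":0,"wx":0,"wy":0,"wz":0,"hand":0.0},
])

```text
t: 15.25
eef_pos: [0.4869, -0.1799, 0.0867]
tool_rot: [[-0.238, 0.001, 0.971], [-0.971, -0.0, -0.238], [0.0, -1.0, 0.001]]
wrist_force: [0.1, -0.6, 0.7]
gripper_width: 0.0003
```

```bash
python3 - <<'E'
from h import *
m,im,s=snap("wrist","w9");print(s["t"],s["eef_pos"],s["gripper_width"],s["wrist_force"])
cv2.imwrite("pics/c9.png",cv2.resize(im[0:215,100:400],None,fx=2.6,fy=2.6,interpolation=cv2.INTER_CUBIC))
E
```

```text
15.25 [ 0.48685223 -0.17990625  0.08667443] 0.0002689849072191014 [ 0.08216819 -0.64926692  0.72952807]
```

View pics/c9.png

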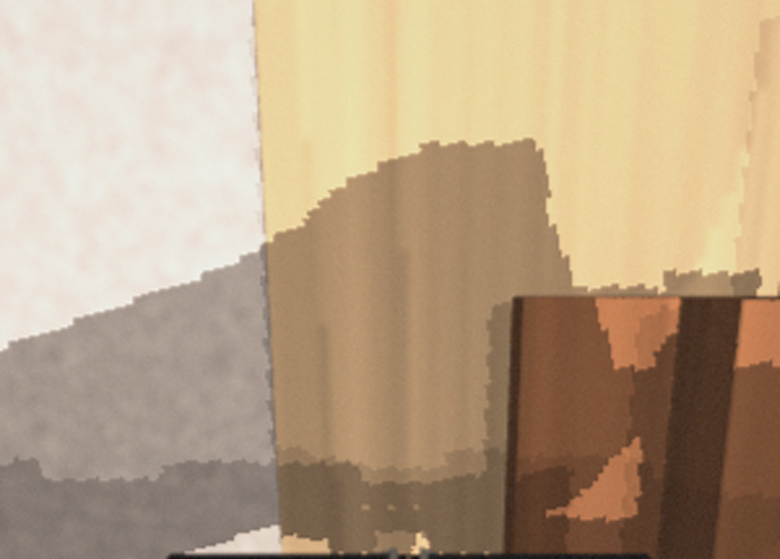

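```bash
python3 - <<'E'
from chk import *
show("w9",[("stepfront",520,297,.034),("stepfront2",516,480,.034),("stepinner",683,297,.034),("fronttop",741,297,.072),("fronttop2",728,440,.072),("stepbase",512,297,.012)])
s=readout.sense();p=s["eef_pos"][:2];print("tcp u,v",p@ex,p@ey)
E
```

```text
w9 stepfront u 0.5480 v 0.0059
w9 stepfront2 u 0.5488 v -0.0473
w9 stepinner u 0.5938 v 0.0058
w9 fronttop u 0.5932 v 0.0062
w9 fronttop2 u 0.5939 v -0.0273
w9 stepbase u 0.5489 v 0.0056
tcp u,v 0.5163746780144978 -0.060214277226937056
```

Call:
jog_arm([
  {"dx":0,"dy":0.025,"dz":0,"wx":0,"wy":0,"wz":0,"hand":0.0},
  {"dx":0,"dy":0.025,"dz":0,"wx":0,"wy":0,"wz":0,"hand":0.0},
  {"dx":0,"dy":0.014,"dz":0,"wx":0,"wy":0,"wz":0,"hand":0.0},
  {"dx":0,"dy":0.004,"dz":0,"wx":0,"wy":0,"wz":0,"hand":0.0},
  {"dx":0,"dy":0,"dz":0.004,"wx":0,"wy":0,"wz":0,"hand":0.0},
  {"dx":0,"dy":0,"dz":0.004,"wx":0,"wy":0,"wz":0,"hand":0.0},
  {"dx":0,"dy":0,"dz":0.004,"wx":0,"wy":0,"wz":0,"hand":0.0},
  {"dx":0,"dy":0,"dz":0.004,"wx":0,"wy":0,"wz":0,"hand":0.0},
  {"dx":0,"dy":0,"dz":0.002,"wx":0,"wy":0,"wz":0,"hand":0.0},
  {"dx":0,"dy":0,"dz":0,"wx":0,"wy":0,"wz":0,"hand":0.0},
  {"dx":0,"dy":0,"dz":0,"wx":0,"wy":0,"wz":0,"hand":0.0},
])

```text
t: 16.4
eef_pos: [0.5041, -0.1838, 0.0188]
tool_rot: [[-0.238, 0.0, 0.971], [-0.971, -0.0, -0.238], [0.0, -1.0, 0.0]]
wrist_force: [-1.4, 0.6, 1.6]
gripper_width: 0.0004
```

Call:
jog_arm([
  {"dx":0,"dy":0,"dz":0.003,"wx":0,"wy":0,"wz":0,"hand":0.0},
  {"dx":0,"dy":0,"dz":0,"wx":0,"wy":0,"wz":0,"hand":0.0},
  {"dx":0,"dy":0,"dz":0,"wx":0,"wy":0,"wz":0,"hand":0.0},
])

```text
t: 16.7
eef_pos: [0.5073, -0.1846, 0.0187]
tool_rot: [[-0.238, 0.001, 0.971], [-0.971, 0.0, -0.238], [-0.0, -1.0, 0.001]]
wrist_force: [-0.5, 0.2, 0.0]
gripper_width: 0.0004
```

Call:
jog_arm([
  {"dx":0,"dy":0,"dz":0.002,"wx":0,"wy":0,"wz":0,"hand":0.0},
  {"dx":0,"dy":0,"dz":0,"wx":0,"wy":0,"wz":0,"hand":0.0},
  {"dx":0,"dy":0,"dz":0,"wx":0,"wy":0,"wz":0,"hand":0.0},
])

```text
t: 17.0
eef_pos: [0.5089, -0.185, 0.0187]
tool_rot: [[-0.238, -0.0, 0.971], [-0.971, -0.0, -0.238], [0.0, -1.0, -0.0]]
wrist_force: [-2.4, 0.9, 1.5]
gripper_width: 0.0001
```

Call:
jog_arm([
  {"dx":0,"dy":0,"dz":0.002,"wx":0,"wy":0,"wz":0,"hand":0.0},
  {"dx":0,"dy":0,"dz":0,"wx":0,"wy":0,"wz":0,"hand":0.0},
  {"dx":0,"dy":0,"dz":0,"wx":0,"wy":0,"wz":0,"hand":0.0},
])

```text
t: 17.3
eef_pos: [0.509, -0.185, 0.0185]
tool_rot: [[-0.238, -0.004, 0.971], [-0.971, 0.0, -0.238], [0.001, -1.0, -0.004]]
wrist_force: [-8.2, 1.7, 6.3]
gripper_width: 0.0006
```

Call:
jog_arm([
  {"dx":0,"dy":0,"dz":0.002,"wx":0,"wy":0,"wz":0,"hand":0.0},
  {"dx":0,"dy":0,"dz":0,"wx":0,"wy":0,"wz":0,"hand":0.0},
  {"dx":0,"dy":0,"dz":0,"wx":0,"wy":0,"wz":0,"hand":0.0},
])

```text
t: 17.6
eef_pos: [0.509, -0.185, 0.0184]
tool_rot: [[-0.238, -0.007, 0.971], [-0.971, 0.0, -0.238], [0.002, -1.0, -0.007]]
wrist_force: [-12.6, 2.9, 11.8]
gripper_width: 0.0007
```

```bash
python3 - <<'E'
from h import *
m,im,s=snap("wrist","w10");print(s["t"],s["eef_pos"],s["gripper_width"],s["wrist_force"])
cv2.imwrite("pics/c10.png",cv2.resize(im[0:215,100:400],None,fx=2.6,fy=2.6,interpolation=cv2.INTER_CUBIC))
E
```

```text
17.6 [ 0.50902151 -0.18502736  0.01839135] 0.000661640966825544 [-12.58387453   2.86597525  11.83207169]
```

View pics/c10.png

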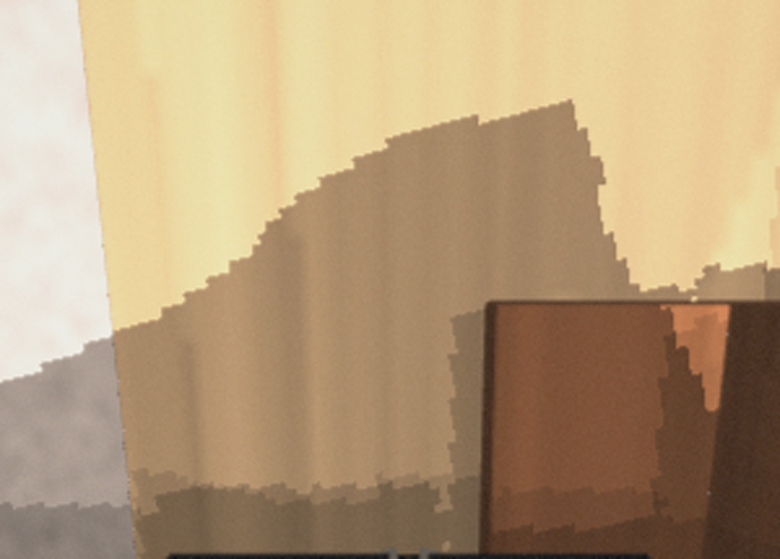

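Call:
jog_arm([
  {"dx":0,"dy":0,"dz":-0.012,"wx":0,"wy":0,"wz":0,"hand":0.0},
  {"dx":0,"dy":-0.03,"dz":0,"wx":0,"wy":0,"wz":0,"hand":0.0},
  {"dx":0,"dy":-0.03,"dz":0,"wx":0,"wy":0,"wz":0,"hand":0.0},
  {"dx":0,"dy":0,"dz":0.022,"wx":0,"wy":0,"wz":0,"hand":0.0},
  {"dx":0,"dy":0,"dz":0.022,"wx":0,"wy":0,"wz":0,"hand":0.0},
  {"dx":0,"dy":0,"dz":0,"wx":0,"wy":0,"wz":0,"hand":0.0},
  {"dx":0,"dy":0,"dz":0,"wx":0,"wy":0,"wz":0,"hand":0.0},
])

```text
t: 18.35
eef_pos: [0.5443, -0.1934, 0.0787]
tool_rot: [[-0.238, 0.001, 0.971], [-0.971, 0.0, -0.238], [-0.0, -1.0, 0.001]]
wrist_force: [-0.5, 0.7, -0.0]
gripper_width: 0.0004
```

```bash
python3 - <<'E'
from chk import *
m,im,s=snap("wrist","w11");print(s["t"],s["eef_pos"],s["gripper_width"],s["wrist_force"])
p=s["eef_pos"][:2];print("tcp u,v",p@ex,p@ey)
cv2.imwrite("pics/c11.png",cv2.resize(im[0:215,100:400],None,fx=2.6,fy=2.6,interpolation=cv2.INTER_CUBIC))
E
```

```text
18.35 [ 0.54434988 -0.19339361  0.07870146] 0.00037161253837941815 [-0.49120443  0.65438604 -0.02510218]
tcp u,v 0.5745699419026634 -0.05989376940302801
```

View pics/c11.png

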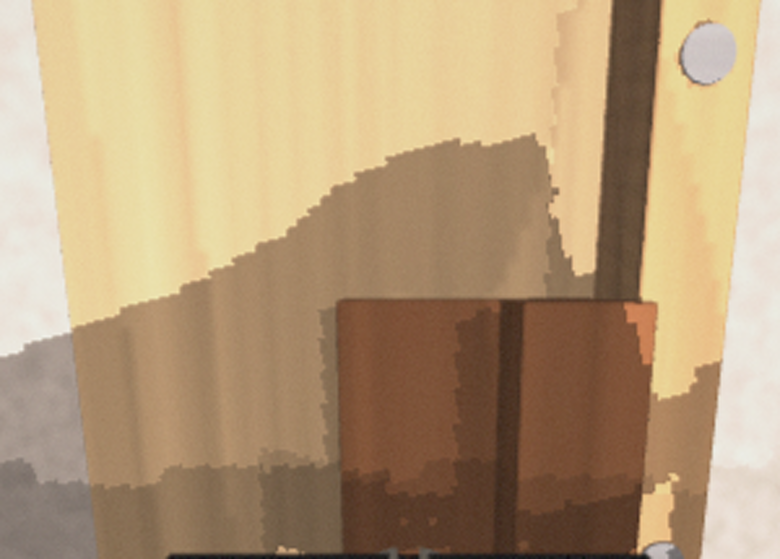

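```bash
python3 - <<'E'
from chk import *
show("w11",[("backtop",656,304,.072),("backtop2",643,480,.072),("fronttop",524,304,.072),("fronttop2",517,480,.072),("stepinner",500,300,.034),("stepfront",338,299,.034),("stepfront2",343,480,.034),("fence",658,0,.057),("fence2",650,150,.057)])
E
```

```text
w11 backtop u 0.6302 v 0.0054
w11 backtop2 u 0.6305 v -0.0347
w11 fronttop u 0.6011 v 0.0055
w11 fronttop2 u 0.6010 v -0.0346
w11 stepinner u 0.6005 v 0.0057
w11 stepfront u 0.5567 v 0.0061
w11 stepfront2 u 0.5568 v -0.0445
w11 fence u 0.6301 v 0.0694
w11 fence2 u 0.6309 v 0.0392
```

Call:
jog_arm([
  {"dx":0,"dy":0.025,"dz":0,"wx":0,"wy":0,"wz":0,"hand":0.0},
  {"dx":0,"dy":0.012,"dz":0,"wx":0,"wy":0,"wz":0,"hand":0.0},
  {"dx":0,"dy":0.006,"dz":0,"wx":0,"wy":0,"wz":0,"hand":0.0},
  {"dx":0,"dy":0.001,"dz":0,"wx":0,"wy":0,"wz":0,"hand":0.0},
  {"dx":0,"dy":0,"dz":0,"wx":0,"wy":0,"wz":0,"hand":0.0},
  {"dx":0,"dy":0,"dz":0,"wx":0,"wy":0,"wz":0,"hand":0.0},
])

```text
t: 19.0
eef_pos: [0.5442, -0.1935, 0.035]
tool_rot: [[-0.238, 0.001, 0.971], [-0.971, -0.0, -0.238], [-0.0, -1.0, 0.001]]
wrist_force: [-0.9, 0.1, -0.6]
gripper_width: 0.0004
```

The riser is flat and flush: back at u = 0.630–0.631 against the fence at 0.631, with the end about 0.5 mm from the stop. Next is the diagonal push into the corner.

Call:
jog_arm([
  {"dx":0,"dy":0,"dz":0.004,"wx":0,"wy":0,"wz":0,"hand":0.0},
  {"dx":0,"dy":0,"dz":0.003,"wx":0,"wy":0,"wz":0,"hand":0.0},
  {"dx":0,"dy":0,"dz":0.002,"wx":0,"wy":0,"wz":0,"hand":0.0},
  {"dx":0,"dy":0,"dz":0,"wx":0,"wy":0,"wz":0,"hand":0.0},
  {"dx":0,"dy":0,"dz":0,"wx":0,"wy":0,"wz":0,"hand":0.0},
])

```text
t: 19.5
eef_pos: [0.5511, -0.1954, 0.0347]
tool_rot: [[-0.238, -0.004, 0.971], [-0.971, 0.0, -0.238], [0.001, -1.0, -0.003]]
wrist_force: [-6.4, 2.5, 6.6]
gripper_width: 0.0005
```

Call:
jog_arm([
  {"dx":0,"dy":0.0005,"dz":0.002,"wx":0,"wy":0,"wz":0,"hand":0.0},
  {"dx":0,"dy":0.0005,"dz":0,"wx":0,"wy":0,"wz":0,"hand":0.0},
  {"dx":0,"dy":0,"dz":0,"wx":0,"wy":0,"wz":0,"hand":0.0},
  {"dx":0,"dy":0,"dz":0,"wx":0,"wy":0,"wz":0,"hand":0.0},
])

```text
t: 19.9
eef_pos: [0.551, -0.1954, 0.0344]
tool_rot: [[-0.238, -0.008, 0.971], [-0.971, -0.001, -0.238], [0.002, -1.0, -0.007]]
wrist_force: [-14.6, 3.9, 19.2]
gripper_width: 0.0005
```

Call:
jog_arm([
  {"dx":0,"dy":-0.0005,"dz":0.002,"wx":0,"wy":0,"wz":0,"hand":0.0},
  {"dx":0,"dy":0,"dz":0,"wx":0,"wy":0,"wz":0,"hand":0.0},
  {"dx":0,"dy":0,"dz":0,"wx":0,"wy":0,"wz":0,"hand":0.0},
  {"dx":0,"dy":0,"dz":0,"wx":0,"wy":0,"wz":0,"hand":0.0},
])

```text
t: 20.3
eef_pos: [0.551, -0.1954, 0.0344]
tool_rot: [[-0.238, -0.011, 0.971], [-0.971, -0.0, -0.238], [0.003, -1.0, -0.011]]
wrist_force: [-18.8, 4.1, 21.7]
gripper_width: 0.0006
```

```bash
python3 - <<'E'
from chk import *
m,im,s=snap("wrist","w12");print(s["t"],s["eef_pos"],s["wrist_force"])
cv2.imwrite("pics/c12.png",cv2.resize(im[0:215,100:400],None,fx=2.6,fy=2.6,interpolation=cv2.INTER_CUBIC))
m,im,s=snap("top","t12");print(s["wrist_force"])
mt=m
cv2.imwrite("pics/ct12.png",cv2.resize(im[80:230,170:370],None,fx=4,fy=4,interpolation=cv2.INTER_CUBIC))
E
```

```text
20.3 [ 0.55096263 -0.19543142  0.03443101] [-18.84725525   4.10381014  21.74198754]
[-18.95998664   4.42899003  21.48051172]
```

View pics/c12.png

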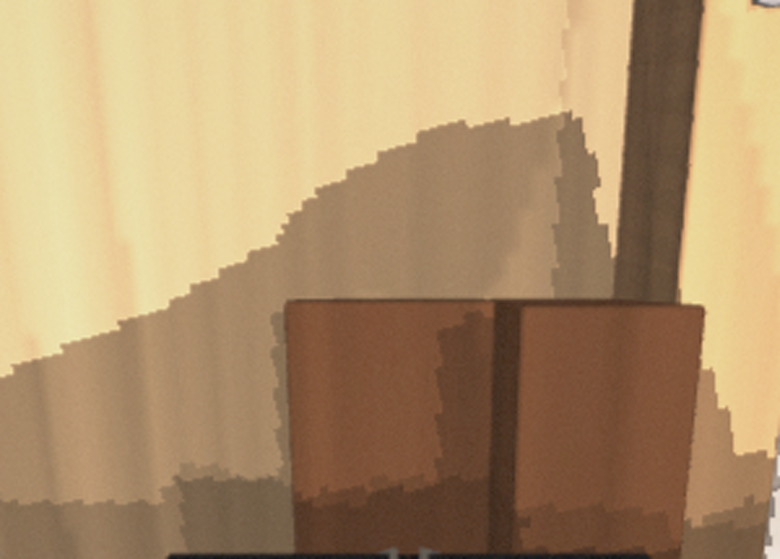

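View pics/ct12.png

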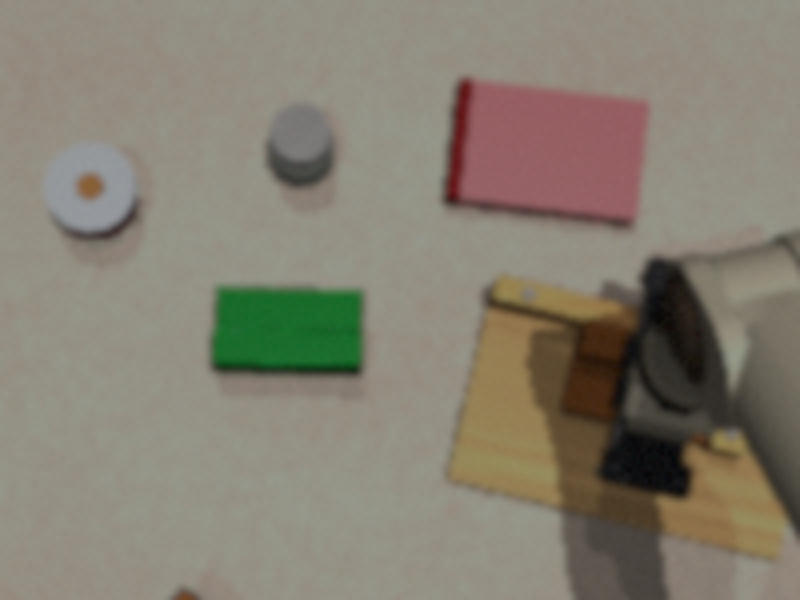

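Call:
jog_arm([
  {"dx":0,"dy":-0.001,"dz":0.0015,"wx":0,"wy":0,"wz":0,"hand":0.0},
  {"dx":0,"dy":-0.001,"dz":0.0015,"wx":0,"wy":0,"wz":0,"hand":0.0},
  {"dx":0,"dy":0,"dz":0,"wx":0,"wy":0,"wz":0,"hand":0.0},
  {"dx":0,"dy":0,"dz":0,"wx":0,"wy":0,"wz":0,"hand":0.0},
  {"dx":0,"dy":0,"dz":0,"wx":0,"wy":0,"wz":0,"hand":0.0},
])

```text
t: 20.9
eef_pos: [0.5508, -0.1954, 0.0346]
tool_rot: [[-0.238, -0.017, 0.971], [-0.971, 0.001, -0.238], [0.003, -1.0, -0.017]]
wrist_force: [-21.8, 5.0, 14.2]
gripper_width: 0.0007
```

```bash
python3 - <<'E'
from chk import *
m,im,s=snap("wrist","w13");print(s["t"],s["eef_pos"],s["wrist_force"],s["moment"])
cv2.imwrite("pics/c13.png",cv2.resize(im[0:215,100:400],None,fx=2.6,fy=2.6,interpolation=cv2.INTER_CUBIC))
show("w12",[("backtop",704,308,.072),("backtop2",690,480,.072),("fronttop",524,306,.072),("stepinner",493,301,.034),("stepfront",287,301,.034),("stepfront2",293,480,.034)])
E
```

```text
20.9 [ 0.55081286 -0.19538863  0.03463162] [-21.801518     4.98999937  14.21959047] [ 0.89858062  3.96267727 -0.04906869]
w12 backtop u 0.6302 v 0.0054
w12 backtop2 u 0.6308 v -0.0231
w12 fronttop u 0.6014 v 0.0058
w12 stepinner u 0.6003 v 0.0058
w12 stepfront u 0.5568 v 0.0059
w12 stepfront2 u 0.5564 v -0.0333
```

View pics/c13.png

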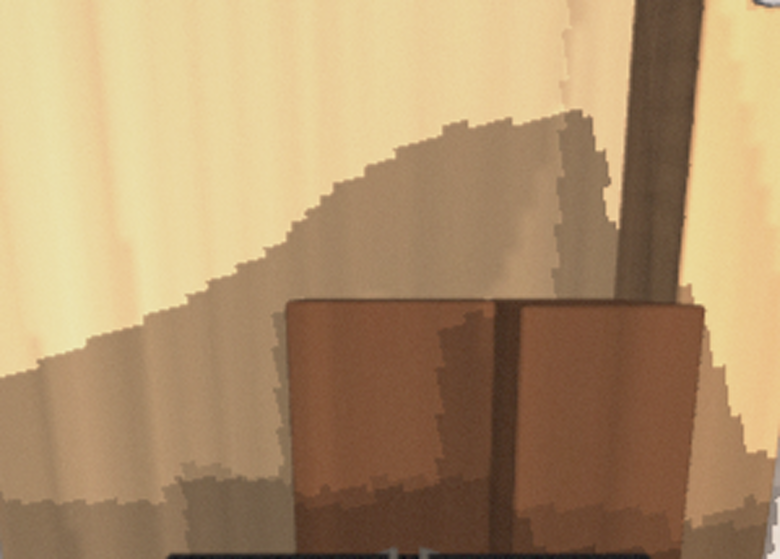

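Call:
jog_arm([
  {"dx":0,"dy":0.0005,"dz":0,"wx":0,"wy":0,"wz":0,"hand":0.0},
  {"dx":0,"dy":0,"dz":0,"wx":0,"wy":0,"wz":0,"hand":0.0},
  {"dx":0,"dy":0,"dz":0,"wx":0,"wy":0,"wz":0,"hand":0.0},
  {"dx":0,"dy":0,"dz":0,"wx":0,"wy":0,"wz":0,"hand":0.0},
  {"dx":0,"dy":0,"dz":0,"wx":0,"wy":0,"wz":0,"hand":0.0},
  {"dx":0,"dy":0,"dz":0,"wx":0,"wy":0,"wz":0,"hand":0.0},
])

```text
t: 21.55
eef_pos: [0.5508, -0.1954, 0.0346]
tool_rot: [[-0.238, -0.017, 0.971], [-0.971, 0.001, -0.238], [0.003, -1.0, -0.017]]
wrist_force: [-23.6, 5.6, 19.3]
gripper_width: 0.0006
```

```bash
python3 - <<'E'
from plant import readout, workorder
s=readout.sense();print(s["t"],s["eef_pos"],s["wrist_force"],abs(s["dq"]).max())
f=s["wrist_force"]
if f[2]>10 and f[0]<-15: print(workorder.close_job())
E
```

```text
21.55 [ 0.5508099  -0.1954017   0.03457508] [-23.62273582   5.62294206  19.28474893] 0.0018346244599135762
the job is handed in; nothing more can be done
None
```

The riser is seated in the jig with the diagonal push still on, and the job was handed in at about 21.6 s. No verdict came back.

**What I did:** I picked up the small brown riser, set it on the bed, slid it to the stop and released it. I then pushed it flush to the fence and pressed the closed fingers into the step corner.

**Last checks:**
- **Push:** The wrist read about 24 N toward the fence and 19 N down, and the arm was at rest. The fence and bed contact forces can't be read directly, so that they pass 3 N and 7 N is my inference. It still holds with friction of about 0.5.
- **Fit:** The last measured view, taken just before the final small force adjustments, put the back within about 1 mm of the fence. The right-hand end was about 0.5 mm from the stop. The riser looked flat and square, and the following picture looked the same.
- **Bystanders:** By eye, the last top view showed the spool, jar and ledger where they started.

**What went wrong:** The first push, against the tall part, tipped the riser back by about 4° and jammed it. The wrist force peaked near 63 N, under the 120 N limit. That push came from the fingertips. As far as I could tell the gripper's body, which has its own 40 N limit, touched nothing. I backed off, the riser settled flat, and I pushed it home from the low step's front before the final corner push.

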